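Thread the worn roller out through the printer's hatch

ROBOT

A 6-joint arm with a two-finger parallel gripper is mounted at the origin on the work surface. World frame = base frame: x ahead of the robot, y to its left, z up, the work surface at z = 0. Lengths are in m, angles in rad, forces in N, time in s.
With the tool pointing down it reaches from about 0.35 to 0.775 m from the base axis. Payload 5.5 kg.
Tool frame: the origin (TCP) lies where the fingers leave the gripper's body, on its centre line; the fingertips stand tcp_to_tips ahead of it and the grasp point (between the pads) lies 54 mm ahead of it (tcp_to_tips is the distance from the TCP to the fingertips, in m); z points along the fingers, y is the line along which they close (so a half turn about z gives the same grasp; the last joint's range is limited). The gripper opens to 85 mm and grips with 20 to 120 N. Pads are 22 mm wide; open, the fingers measure 114 mm over their backs; the gripper's body (76 mm by 85 mm) begins 54 mm behind the grasp point. The pads swing forward as they close: fully open they stand 13 mm farther back than shut.
Start: joints at [-1.258, 0.313, 0.046, 1.304, 0, 1.431], TCP at [0.252, -0.517, 0.304] pointing down, gripper open.
Joint ranges: [-2.76, 2.76], [-0.86, 1.69], [-1.03, 1.26], [-2.2, 2.34], [-1.47, 1.5], [-3.14, 3.14]. Speed limits (rad/s): [2.57, 2.57, 3.14, 3.14, 3.14, 3.14].

INTERFACE

Orientations are given as a unit quaternion [w, x, y, z].
In Python, from rig import * gives the robot as it stands.
- The arm moves only by the shell command python3 -m jog 'ROWS'. ROWS is JSON, a list of rows, each an object of numbers: "tx", "ty", "tz": the shift along the world's x, y, z in cm; "twist": the turn about the world's z in degrees; "claw": the finger opening in cm, from 0 to 8.54. A call has 1 to 8 rows; each row is the pose to reach, as a shift and turn from the pose commanded when the call began; what a row does not reach only later rows make up. A row lasts 1/8 s, in which the tool goes at most 62.5 mm and 10.7 degrees, less where a joint would pass 70% of its speed; a pose out of reach is approached as far as the arm can. A call with a gripper value outside its range is refused whole. The fingers move at their own pace and stop on an object; the grip force is fixed at half the most. Time passes only in rows, so rows that repeat a pose let the fingers close. It gives the time, the measured TCP pose, the force, the opening and the grip force at its end, in the units of the state.
- observe(): the state, without advancing time (a new reading comes with each control period).
- read_camera(name): name is "side" or "top" or "wrist"; returns a dict with "color" (384x512x3 uint8, red, green, blue), "fx", "fy", "cx", "cy" (pixels), "R" (3x3) and "t" (3): a world point X has camera coordinates R X + t; the wrist camera has in their place "T_tool_cam" (4x4, takes a point from camera to tool coordinates, whose origin is the TCP and whose axes are the flange's). Camera axes: x right, y down, z forward; pixel columns grow to the right and rows downward; lengths in m; the calibration is good to about 2 mm. A picture is of the moment at which its call begins: read the wrist's pose just before it. There is no depth.
- hand_in(): hands the job in; it is judged then, once.
The state is a dict: "time_s": time; "q": joint angles; "qvel": joint speeds; "joint_torque": joint torques, N m; "ee_pos": TCP position; "orientation": TCP orientation; "wrist_force": force on the tool from outside, world axes, zero at the start; "wrist_torque": the same for the moment, N m; "finger_gap": opening from 0.0 (shut) to 1.0 (fully open); "grasp_force": force on a finger pad.
Only numpy, scipy, OpenCV 4.12 (cv2) and the standard library are available. Lean on these libraries where they do the work, as an engineer would, in place of code of your own. Each camera call takes 0.05 s, during which the arm holds its last target. There are 200 camera calls.

TASK

The printer stands open for service: draw its long black rubber roller out through the hatch in its top. The roller is longer than the hatch, so slide it lengthwise and tilt it to bring one end out first, without forcing it against the printer. Finish while still holding the roller in the gripper, still, over the printer, with its whole length at least 5 cm above the printer's top and touching nothing else; leave the other things where they are.

Things in the scene. Friction and masses are not known exactly. Their poses are not given: they have to be found in the camera images.
- printer: White desktop printer fixed to the desk: box 430 (x) x 380 (y) x 155 mm high, turned up to 0.4 rad. Origin at the centre of its underside, z up, x lengthwise, away from the robot, along the roller. Its top is a 5 mm sheet with a hatch opening 215 (x) x 150 (y) mm at its centre. Inside, one hollow 414 (x) x 364 (y) mm, its floor 30 mm above the desk, empty but for two saddles that carry the roller.
- hatch (a point): Centre of the hatch opening, level with the upper face of the printer's top (155 mm above the desk).
- saddle_near (a point): Middle of the near white saddle (printer x = -85 mm), on the face where the roller's sleeve rests, 103 mm above the desk. The saddle is a fixed block 12 mm thick in x and 50 mm wide in y, with a rib 5 mm wide on either side (inner faces 14.5 mm from the middle) that rises 12 mm. Open upward and lengthwise: nothing clamps the roller.
- saddle_far (a point): The same on the far saddle (printer x = +85 mm).
- roller: Loose roller, 0.18 to 0.35 kg: black rubber sleeve 24 mm thick, 240 mm long, on a steel shaft 10 mm thick, 280 mm long. Origin on its axis at mid-length (centre of mass), x along its axis. It starts level in the saddles, axis 115 mm above the desk, within 12 mm of the hatch centre along x, both ends hidden under the top; its middle shows in the hatch, free for 60 mm on either side.
- roller_end_a (a point): End of the roller's shaft, on its axis, 140 mm from its origin towards its -x.
- roller_end_b (a point): The other end, 140 mm from its origin towards its +x.
- ink: Bystander: black ink cartridge, 80 x 30 x 45 mm high, standing on the printer's top on the +y side of the hatch; origin at the centre of its underside.
- driver: Bystander: screwdriver 160 mm long lying along x on the printer's top on the -y side of the hatch.
- mug: Bystander: white mug, 82 mm wide, 95 mm high, on the desk to the left (+y); origin at the centre of its underside.
- stapler: Bystander: black stapler, 140 x 34 x 45 mm, on the desk to the right (-y); origin at the centre of its underside.

How it is judged:
By the outcome, as a careful person would: the job done as asked, in the order asked, and still so for the second after the job is handed in, while the arm keeps its last pose, push and grip.
It also fails if it takes over 38 s, if anything falls off the work surface, if the arm or the gripper's body presses on something with over 40 N, if the wrist force passes 120 N, or if a joint passes its speed limit or range.

## Working session

There is one attempt and no reset: what is moved stays moved. The work goes in short steps, Python scripts to look and compute and a shell command to move; the robot and the scene stay as the last step left them, time stands still between calls to the robot, and variables do not carry over. Pictures are saved under pics/ and viewed, at most 10 in all, crops included, and the job is handed in when it is done.

```bash
mkdir -p pics; python3 - <<'E'
from rig import *
import cv2,numpy as np
s=observe();print(s['time_s'],s['ee_pos'],s['orientation'],s['finger_gap'])
try: print(tcp_to_tips)
except Exception as e: print(e)
for n in('top','side'):
    c=read_camera(n);np.savez('pics/'+n+'.npz',**c)
    cv2.imwrite(f'pics/{n}0.png',cv2.cvtColor(c['color'],cv2.COLOR_RGB2BGR))
    print(n,c['fx'],c['cx'],c['cy'],np.round(c['R'],3).tolist(),c['t'])
E
```

```text
0.0 [ 0.25144251 -0.51669136  0.30300511] [-9.08284886e-04  9.74475817e-01  2.24490648e-01 -8.25936584e-05] 0.9994002951481231
0.0726
top 444.2318139511828 251.05111947043252 196.39181243054443 [[-0.056, -0.998, 0.007], [-0.978, 0.053, -0.202], [0.202, -0.018, -0.979]] [0.02519603 0.5494718  1.57467332]
side 474.91692294265886 256.0815423062146 197.25138482180154 [[-0.992, -0.13, -0.007], [-0.076, 0.624, -0.778], [0.105, -0.771, -0.629]] [0.52608861 0.11797091 1.52219491]
```

View pics/top0.png

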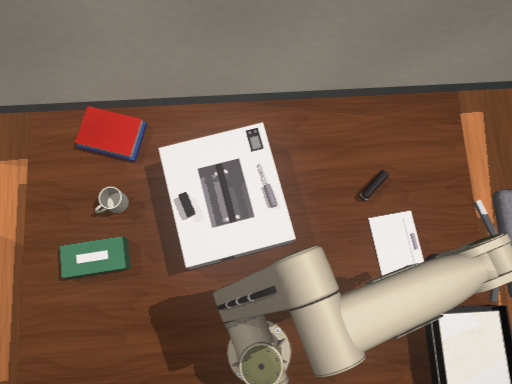

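View pics/side0.png

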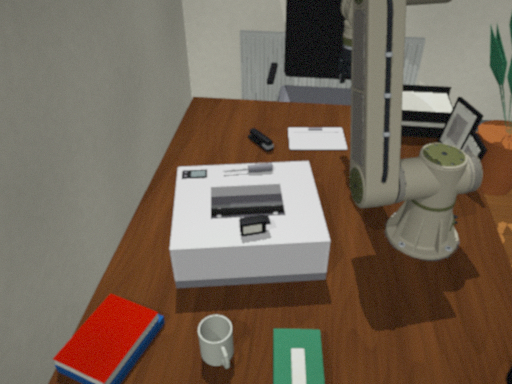

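```bash
cat > h.py <<'E'
import numpy as np,cv2
def load(n): return dict(np.load(f'pics/{n}.npz'))
def ray(c,p):
    R,t=c['R'],c['t'];d=R.T@np.array([(p[0]-c['cx'])/c['fx'],(p[1]-c['cy'])/c['fy'],1]);return -R.T@t,d
def plane(c,p,z):
    o,d=ray(c,p);return o+d*(z-o[2])/d[2]
def tri(c1,p1,c2,p2):
    o1,d1=ray(c1,p1);o2,d2=ray(c2,p2)
    s=np.linalg.lstsq(np.c_[d1,-d2],o2-o1,rcond=None)[0];a=o1+d1*s[0];b=o2+d2*s[1];return (a+b)/2,np.linalg.norm(a-b)
E
python3 - <<'E'
from h import *
T,S=load('top'),load('side')
def quad(c,roi,seed):
    g=cv2.cvtColor(c['color'],cv2.COLOR_RGB2GRAY);m=np.zeros_like(g);x0,y0,x1,y1=roi
    m[y0:y1,x0:x1]=(g[y0:y1,x0:x1]<150)*255
    n,l,st,ce=cv2.connectedComponentsWithStats(m)
    k=l[seed[1],seed[0]];b=(l==k).astype(np.uint8);cs,_=cv2.findContours(b,0,1)
    h=cv2.convexHull(max(cs,key=cv2.contourArea));
    for e in np.linspace(1,20,60):
        q=cv2.approxPolyDP(h,e,True)
        if len(q)<=4:break
    return q[:,0],st[k]
for n,c,roi,seed in(('top',T,(192,150,262,235),(228,193)),('side',S,(195,175,300,225),(248,202))):
    q,st=quad(c,roi,seed);print(n,st,q.tolist())
    for p in q: print(np.round(plane(c,p,.155),4))
v=[cv2.resize(T['color'][115:275,150:310],None,fx=3.7,fy=3.7,interpolation=2)]
cv2.imwrite('pics/topz.png',cv2.cvtColor(v[0],cv2.COLOR_RGB2BGR))
v=cv2.resize(S['color'][150:290,165:335],None,fx=4,fy=4,interpolation=2)
cv2.imwrite('pics/sidez.png',cv2.cvtColor(v,cv2.COLOR_RGB2BGR))
E
```

```text
top [ 198  159   56   68 2516] [[238, 159], [253, 216], [212, 226], [198, 169]]
[0.6657 0.0349 0.155 ]
[ 0.4611 -0.0061  0.155 ]
[0.4344 0.1348 0.155 ]
[0.637  0.1759 0.155 ]
side [ 211  185   74   40 2370] [[279, 187], [267, 224], [211, 217], [212, 188]]
[0.457  0.0094 0.155 ]
[0.4747 0.1827 0.155 ]
[0.637  0.1728 0.155 ]
[0.6614 0.0395 0.155 ]
```

View pics/topz.png

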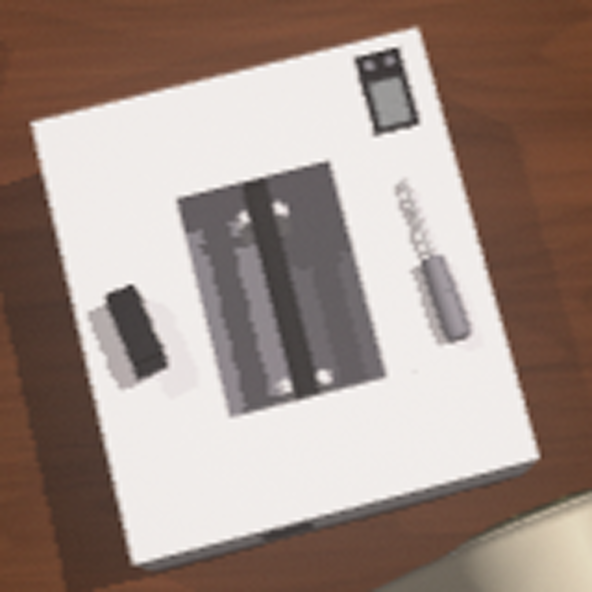

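View pics/sidez.png

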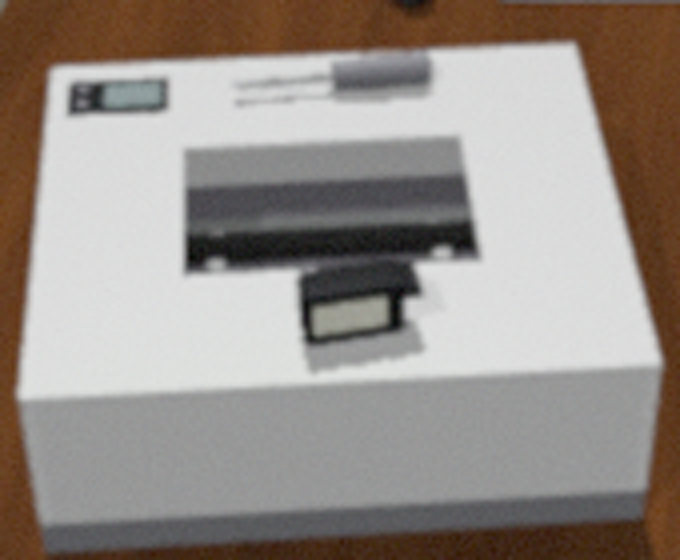

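```bash
python3 - <<'E'
from h import *
T,S=load('top'),load('side')
zt=lambda p:((p[0]+.5)/3.7-.5+150,(p[1]+.5)/3.7-.5+115)
zs=lambda p:((p[0]+.5)/4-.5+165,(p[1]+.5)/4-.5+150)
names=['far+y','far-y','near-y','near+y']
ht=[(179,199),(329,163),(385,377),(231,416)];hs=[(185,271),(185,150),(460,138),(480,257)]
pt=[(32,122),(418,28),(539,459),(135,562)];ps=[(20,398),(50,67),(577,43),(662,366)]
for A,B in((ht,hs),(pt,ps)):
    P=[plane(T,zt(a),.155) for a in A];Q=[plane(S,zs(b),.155) for b in B];X=[tri(T,zt(a),S,zs(b)) for a,b in zip(A,B)]
    for n,p,q,x in zip(names,P,Q,X): print(n,p[:2].round(4),q[:2].round(4),x[0].round(4),round(x[1],4))
    for Z in (P,Q,[x[0] for x in X]):
        Z=np.array(Z);v=(Z[0]+Z[1]-Z[2]-Z[3])/2;w=(Z[0]+Z[3]-Z[1]-Z[2])/2
        print('c',Z.mean(0).round(4),'yaw',np.degrees([np.arctan2(v[1],v[0]),np.arctan2(-w[0],w[1])]).round(2),np.linalg.norm(v[:2]).round(4),np.linalg.norm(w[:2]).round(4))
# roller axis
a,b=[plane(T,zt(p),.115) for p in((256,183),(305,395))];d=a-b
print('roller',a,b,np.degrees(np.arctan2(d[1],d[0])))
# height: top view plane of axis x side upper edge
g=cv2.cvtColor(S['color'],6)
for col in (225,240,255,270): print(col,g[188:222,col].tolist())
E
```

```text
far+y [0.6391 0.1758] [0.637  0.1744] [0.6377 0.1756 0.1564] 0.0021
far-y [0.6667 0.0329] [0.6658 0.0356] [0.6669 0.0329 0.153 ] 0.0009
near-y [ 0.4591 -0.0084] [ 0.4564 -0.0054] [ 0.458  -0.0084  0.153 ] 0.0028
near+y [0.4307 0.1347] [0.4292 0.1334] [0.4298 0.1346 0.1562] 0.0014
c [0.5489 0.0837 0.155 ] yaw [11.2  11.08] 0.2121 0.1457
c [0.5471 0.0845 0.155 ] yaw [11.11 11.4 ] 0.2126 0.1416
c [0.5481 0.0837 0.1546] yaw [11.16 11.36] 0.2124 0.1457
far+y [0.7224 0.3129] [0.7198 0.3128] [0.721  0.3127 0.1552] 0.0025
far-y [ 0.7973 -0.0595] [ 0.7982 -0.0601] [ 0.7976 -0.0595  0.1553] 0.0008
near-y [ 0.3758 -0.1445] [ 0.372  -0.1465] [ 0.3738 -0.1442  0.1569] 0.0036
near+y [0.3032 0.226 ] [0.2983 0.23  ] [0.3007 0.2267 0.1522] 0.0053
c [0.5497 0.0837 0.155 ] yaw [11.55 11.23] 0.429 0.3787
c [0.5471 0.0841 0.155 ] yaw [11.29 11.47] 0.4322 0.3824
c [0.5483 0.0839 0.1549] yaw [11.43 11.38] 0.4306 0.379
roller [0.66232278 0.10483162 0.115     ] [0.45244153 0.06717044 0.115     ] 10.17291407419712
225 [139, 138, 138, 139, 139, 138, 140, 129, 103, 82, 74, 82, 79, 78, 79, 81, 85, 94, 100, 89, 54, 42, 30, 35, 25, 30, 25, 46, 82, 131, 188, 217, 222, 222]
240 [138, 138, 137, 136, 139, 138, 133, 108, 81, 80, 77, 74, 75, 82, 84, 98, 111, 115, 99, 69, 42, 36, 33, 30, 25, 34, 54, 85, 115, 136, 135, 100, 77, 77]
255 [135, 139, 140, 139, 138, 137, 120, 88, 78, 76, 78, 78, 74, 85, 96, 108, 115, 104, 76, 46, 36, 34, 36, 22, 23, 49, 69, 72, 60, 45, 45, 55, 54, 55]
270 [138, 136, 140, 135, 135, 127, 97, 83, 80, 82, 75, 75, 83, 96, 101, 112, 110, 95, 56, 36, 34, 28, 32, 31, 40, 67, 107, 165, 210, 217, 209, 193, 178, 163]
```

```bash
python3 -m jog '[{"tx":2,"ty":5,"twist":-5},{"tx":4.2,"ty":10,"twist":-10},{"tx":6.3,"ty":15,"twist":-14.6},{"tx":8.4,"ty":20,"twist":-14.6},{"tx":10.5,"ty":25,"twist":-14.6},{"tx":12.6,"ty":30,"twist":-14.6},{"tx":14.7,"ty":35,"twist":-14.6},{"tx":16.8,"ty":40,"twist":-14.6}]'
python3 -m jog '[{"tx":2,"ty":4.8},{"tx":4,"ty":9.6},{"tx":6,"ty":14.4},{"tx":8,"ty":19.1},{"tx":8,"ty":19.1},{"tx":8,"ty":19.1},{"tx":8,"ty":19.1}]'
python3 - <<'E'
from rig import *
from h import *
s=observe();print(s['time_s'],s['ee_pos'],s['orientation'])
c=read_camera('wrist');np.savez('pics/w1.npz',pos=s['ee_pos'],quat=s['orientation'],**c)
cv2.imwrite('pics/w1.png',cv2.cvtColor(c['color'],4));print(c['T_tool_cam'],c['fx'])
E
```

```text
0.1 [ 0.25143345 -0.51675809  0.30311659] [-7.82564869e-04  9.74484517e-01  2.24453361e-01 -5.79264655e-05]
[[-2.81819055e-04 -9.55723451e-01 -2.94266217e-01  7.46169411e-02]
 [ 9.99999703e-01 -5.82561928e-05 -7.68495153e-04  5.33478424e-04]
 [ 7.17326010e-04 -2.94266346e-01  9.55723183e-01 -6.99603876e-02]
 [ 0.00000000e+00  0.00000000e+00  0.00000000e+00  1.00000000e+00]] 324.6336688239691validation failed for argument at $[0]...
validation failed for argument at $[0]...
```

View pics/w1.png

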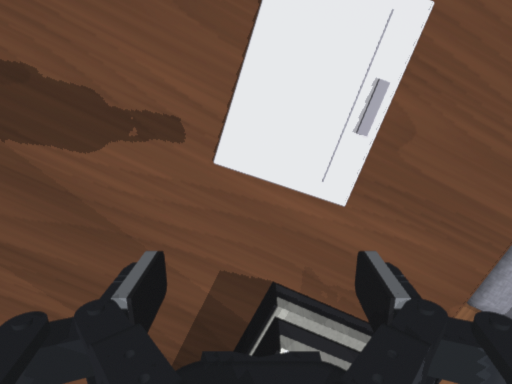

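```bash
python3 -m jog '[{"tx":2,"ty":5,"tz":0,"twist":-5,"claw":8.5},{"tx":4.2,"ty":10,"tz":0,"twist":-10,"claw":8.5},{"tx":6.3,"ty":15,"tz":0,"twist":-14.6,"claw":8.5},{"tx":8.4,"ty":20,"tz":0,"twist":-14.6,"claw":8.5},{"tx":10.5,"ty":25,"tz":0,"twist":-14.6,"claw":8.5},{"tx":12.6,"ty":30,"tz":0,"twist":-14.6,"claw":8.5},{"tx":14.7,"ty":35,"tz":0,"twist":-14.6,"claw":8.5},{"tx":16.8,"ty":40,"tz":0,"twist":-14.6,"claw":8.5}]'
```

```text
time_s: 1.15
ee_pos: [0.4198, -0.1154, 0.3039]
orientation: [0.0, 0.995, 0.099, 0.0]
wrist_force: [1.1, 0.1, -0.1]
finger_gap: 0.996
grasp_force: 0.0
```

```bash
python3 -m jog '[{"tx":2,"ty":4.8,"tz":0,"twist":0,"claw":8.5},{"tx":4,"ty":9.6,"tz":0,"twist":0,"claw":8.5},{"tx":6,"ty":14.4,"tz":0,"twist":0,"claw":8.5},{"tx":8,"ty":19,"tz":0,"twist":0,"claw":8.5},{"tx":8,"ty":19,"tz":0,"twist":0,"claw":8.5},{"tx":8,"ty":19,"tz":0,"twist":0,"claw":8.5},{"tx":8,"ty":19,"tz":0,"twist":0,"claw":8.5}]'
python3 - <<'E'
from rig import *
from h import *
s=observe();print(s['time_s'],s['ee_pos'],s['orientation'])
c=read_camera('wrist');np.savez('pics/w2.npz',pos=s['ee_pos'],quat=s['orientation'],**c)
cv2.imwrite('pics/w2.png',cv2.cvtColor(c['color'],4))
E
```

```text
time_s: 2.02
ee_pos: [0.4991, 0.072, 0.3038]
orientation: [0.0, 0.995, 0.098, -0.0]
wrist_force: [-0.1, -0.4, 0.1]
finger_gap: 1.001
grasp_force: 0.0
2.025 [0.49912574 0.07195384 0.30383188] [ 1.26783053e-04  9.95179066e-01  9.80740873e-02 -2.89314634e-04]
```

View pics/w2.png

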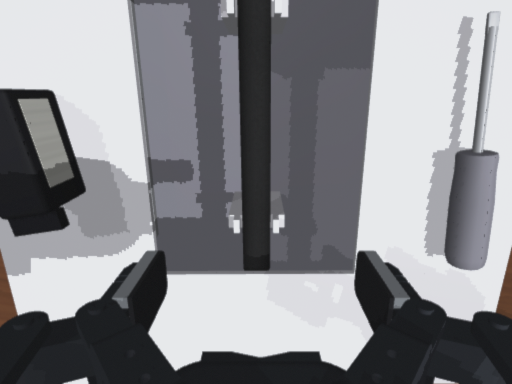

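```bash
python3 - <<'E'
from h import *
from scipy.spatial.transform import Rotation as Ro
W,S,T=load('w2'),load('side'),load('top')
q=W['quat'];M=np.eye(4);M[:3,:3]=Ro.from_quat([*q[1:],q[0]]).as_matrix();M[:3,3]=W['pos']
C=M@W['T_tool_cam'];W['R']=C[:3,:3].T;W['t']=-C[:3,:3].T@C[:3,3]
c0=np.array([.548,.084]);yaw=np.radians(11.3);u=np.array([np.cos(yaw),np.sin(yaw)]);v=np.array([-u[1],u[0]])
pr=lambda X:np.round([(X[:2]-c0)@u,(X[:2]-c0)@v,X[2]],4)
g=cv2.cvtColor(W['color'],7)
pts=[]
for r in(40,100,160,250):
    m=np.where(g[r,225:290]<38)[0]+225;a,b=m.min()-.5,m.max()+.5;X=plane(W,((a+b)/2,r),.115);pts.append(X);print(r,a,b,X.round(4),pr(X))
d=pts[0]-pts[-1];print('roller yaw',np.degrees(np.arctan2(d[1],d[0])))
for n,p,z in(('nl',(157,273),.155),('nr',(356,273),.155),('L100',(142,100),.155),('R100',(370,100),.155),('ribnear1',(235,226),.115),('ribnear2',(279,226),.115)):
    X=plane(W,p,z);print(n,X.round(4),pr(X))
# height by side edge
n1=np.cross(ray(W,(256,40))[1],ray(W,(257.,250))[1]);o1=ray(W,(256,40))[0]
n2=np.cross(ray(S,(225,207.6))[1],ray(S,(270,205.7))[1]);n2/=np.linalg.norm(n2)*np.sign(n2[2]);o2=ray(S,(225,207))[0]
A=np.array([n1,n2,[1,0,0]]);X=np.linalg.solve(A,[n1@o1,n2@o2-.012,.55]);print('axis at x=.55',X.round(4),n2)
E
```

```text
40 238.5 269.5 [0.6081 0.0979 0.115 ] [0.0617 0.0019 0.115 ]
100 239.5 269.5 [0.567  0.0896 0.115 ] [0.0197 0.0018 0.115 ]
160 241.5 269.5 [0.5214 0.08   0.115 ] [-0.0269  0.0013  0.115 ]
250 242.5 268.5 [0.4424 0.0646 0.115 ] [-0.1073  0.0017  0.115 ]
roller yaw 11.353065478184796
nl [0.4288 0.1379 0.155 ] [-0.1063  0.0762  0.155 ]
nr [ 0.4585 -0.0109  0.155 ] [-0.1064 -0.0755  0.155 ]
L100 [0.5537 0.1605 0.155 ] [0.0205 0.0739 0.155 ]
R100 [0.5824 0.0157 0.155 ] [ 0.0204 -0.0737  0.155 ]
ribnear1 [0.4614 0.0863 0.115 ] [-0.0845  0.0192  0.115 ]
ribnear2 [0.4688 0.0492 0.115 ] [-0.0845 -0.0186  0.115 ]
axis at x=.55 [0.55   0.0848 0.1132] [ 0.12021483 -0.63243717  0.76522651]
```

```bash
python3 -m jog '[{"tx":0,"ty":0.4,"tz":-3,"twist":0,"claw":6},{"tx":0,"ty":0.4,"tz":-6,"twist":0,"claw":6},{"tx":0,"ty":0.4,"tz":-9,"twist":0,"claw":6},{"tx":0,"ty":0.4,"tz":-11.5,"twist":0,"claw":6},{"tx":0,"ty":0.4,"tz":-13,"twist":0,"claw":6},{"tx":0,"ty":0.4,"tz":-13.4,"twist":0,"claw":6},{"tx":0,"ty":0.4,"tz":-13.4,"twist":0,"claw":6},{"tx":0,"ty":0.4,"tz":-13.4,"twist":0,"claw":4}]'
python3 -m jog '[{"tx":0,"ty":0,"tz":0,"twist":0,"claw":1.5},{"tx":0,"ty":0,"tz":0,"twist":0,"claw":1.5},{"tx":0,"ty":0,"tz":0,"twist":0,"claw":1.5},{"tx":0,"ty":0,"tz":0,"twist":0,"claw":1.5},{"tx":0,"ty":0,"tz":0,"twist":0,"claw":1.5},{"tx":0,"ty":0,"tz":0,"twist":0,"claw":1.5}]'
```

```text
time_s: 3.08
ee_pos: [0.5002, 0.0768, 0.1709]
orientation: [0.0, 0.995, 0.099, 0.001]
wrist_force: [0.0, -0.2, 0.0]
finger_gap: 0.504
grasp_force: 0.0
time_s: 3.82
ee_pos: [0.5001, 0.0771, 0.1708]
orientation: [0.0, 0.995, 0.099, 0.001]
wrist_force: [-1.1, 0.5, 6.5]
finger_gap: 0.262
grasp_force: 58.6
```

```bash
python3 -m jog '[{"tx":0,"ty":0,"tz":0.3,"twist":0,"claw":1.5},{"tx":0,"ty":0,"tz":0.7,"twist":0,"claw":1.5},{"tx":0,"ty":0,"tz":0.7,"twist":0,"claw":1.5},{"tx":0.0,"ty":0,"tz":0.7,"twist":0,"claw":1.5}]'
python3 -m jog '[{"tx":1,"ty":0.2,"tz":0,"twist":0,"claw":1.5},{"tx":2,"ty":0.4,"tz":0,"twist":0,"claw":1.5},{"tx":3,"ty":0.6,"tz":0,"twist":0,"claw":1.5},{"tx":4,"ty":0.8,"tz":0,"twist":0,"claw":1.5},{"tx":4.7,"ty":0.94,"tz":0,"twist":0,"claw":1.5},{"tx":4.7,"ty":0.94,"tz":0,"twist":0,"claw":1.5},{"tx":4.7,"ty":0.94,"tz":0,"twist":0,"claw":1.5}]'
python3 - <<'E'
from rig import *
from h import *
s=observe();print(s['wrist_torque'])
c=read_camera('wrist');np.savez('pics/w3.npz',pos=s['ee_pos'],quat=s['orientation'],**c)
cs=read_camera('side')['color'][150:290,165:335]
im=np.vstack([c['color'],cv2.resize(cs,(512,215))])
cv2.imwrite('pics/w3.png',cv2.cvtColor(im,4))
E
```

```text
time_s: 4.32
ee_pos: [0.4994, 0.0769, 0.1767]
orientation: [0.0, 0.995, 0.099, -0.0]
wrist_force: [-0.1, -0.0, -2.4]
finger_gap: 0.259
grasp_force: 58.8
time_s: 5.2
ee_pos: [0.5462, 0.0863, 0.1767]
orientation: [0.0, 0.995, 0.099, -0.0]
wrist_force: [1.1, 0.2, -1.8]
finger_gap: 0.259
grasp_force: 58.8
[-0.01535185  0.07456892  0.01641746]
```

View pics/w3.png

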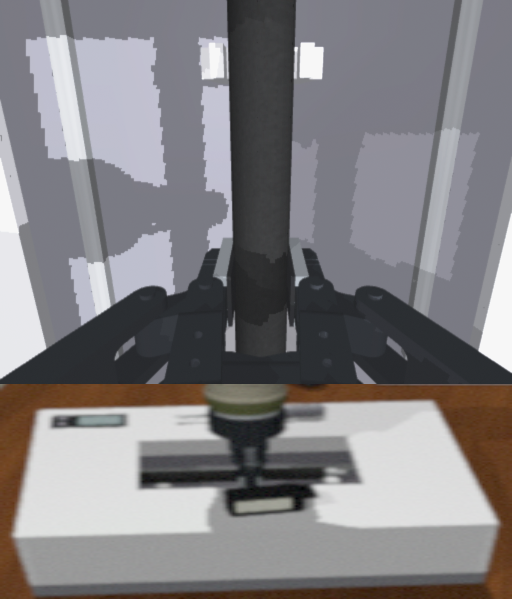

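```bash
python3 -m jog '[{"tx":0,"ty":0,"tz":0.5,"twist":0,"claw":1.5},{"tx":0,"ty":0,"tz":1,"twist":0,"claw":1.5},{"tx":0,"ty":0,"tz":1.5,"twist":0,"claw":1.5},{"tx":0,"ty":0,"tz":1.8,"twist":0,"claw":1.5},{"tx":0,"ty":0,"tz":2.1,"twist":0,"claw":1.5},{"tx":0,"ty":0,"tz":2.4,"twist":0,"claw":1.5}]'
python3 - <<'E'
from rig import *
s=observe();print(s['wrist_torque'])
E
```

```text
time_s: 6.05
ee_pos: [0.5464, 0.0863, 0.2007]
orientation: [0.0, 0.995, 0.099, -0.0]
wrist_force: [0.6, 0.9, -5.1]
finger_gap: 0.258
grasp_force: 58.9
[-0.02643917  0.24001582 -0.00957959]
```

```bash
python3 -m jog '[{"tx":0,"ty":0,"tz":0.3,"twist":0,"claw":1.5},{"tx":0,"ty":0,"tz":0.6,"twist":0,"claw":1.5},{"tx":0,"ty":0,"tz":0.9,"twist":0,"claw":1.5},{"tx":0,"ty":0,"tz":1.2,"twist":0,"claw":1.5}]'
python3 - <<'E'
from rig import *
from h import *
s=observe();print(s['wrist_torque'])
a=read_camera('side')['color'][120:290,165:335]
b=read_camera('wrist')['color']
cv2.imwrite('pics/s4.png',cv2.cvtColor(np.hstack([cv2.resize(a,(384,384)),cv2.resize(b,(400,384))]),4))
E
```

```text
time_s: 6.55
ee_pos: [0.5462, 0.0864, 0.2129]
orientation: [-0.0, 0.995, 0.099, -0.0]
wrist_force: [0.6, 0.3, -4.7]
finger_gap: 0.263
grasp_force: 58.9
[0.04532583 0.3977598  0.06645848]
```

View pics/s4.png

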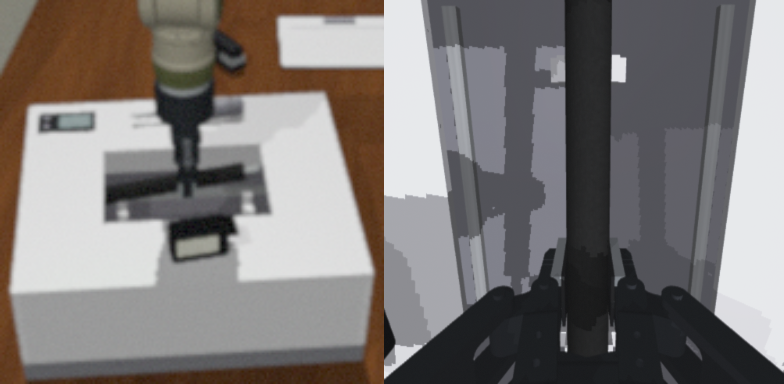

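```bash
python3 -m jog '[{"tx":0,"ty":0,"tz":0.3,"twist":0,"claw":1.5},{"tx":0,"ty":0,"tz":0.6,"twist":0,"claw":1.5},{"tx":0,"ty":0,"tz":0.9,"twist":0,"claw":1.5},{"tx":0,"ty":0,"tz":1.2,"twist":0,"claw":1.5},{"tx":0,"ty":0,"tz":1.5,"twist":0,"claw":1.5},{"tx":0,"ty":0,"tz":1.9,"twist":0,"claw":1.5},{"tx":0,"ty":0,"tz":2.3,"twist":0,"claw":1.5},{"tx":0,"ty":0,"tz":2.3,"twist":0,"claw":1.5}]'
python3 - <<'E'
from rig import *
from h import *
s=observe();print(s['wrist_torque'])
a=read_camera('side')['color'][120:290,165:335]
b=read_camera('wrist')['color']
cv2.imwrite('pics/s5.png',cv2.cvtColor(np.hstack([cv2.resize(a,(384,384)),cv2.resize(b,(400,384))]),4))
E
```

```text
time_s: 7.65
ee_pos: [0.5464, 0.0864, 0.2362]
orientation: [0.0, 0.995, 0.099, -0.0]
wrist_force: [-0.5, -0.1, -5.0]
finger_gap: 0.264
grasp_force: 58.9
[1.66078126e-05 6.48883166e-01 7.30182685e-02]
```

View pics/s5.png

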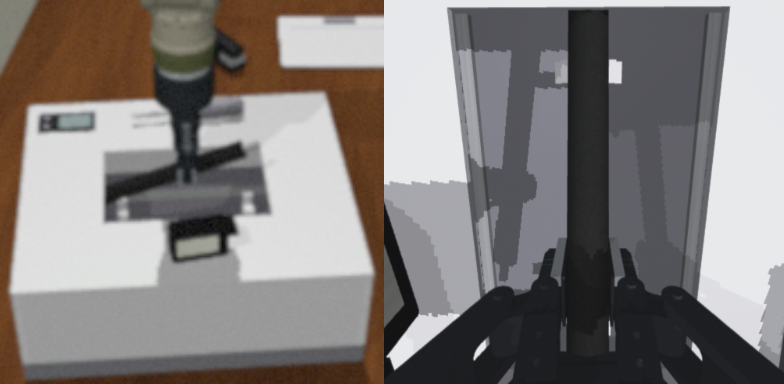

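```bash
python3 -m jog '[{"tx":-1,"ty":-0.2,"tz":0.2,"twist":0,"claw":1.5},{"tx":-2.2,"ty":-0.44,"tz":0.5,"twist":0,"claw":1.5},{"tx":-3.5,"ty":-0.7,"tz":0.8,"twist":0,"claw":1.5},{"tx":-4.8,"ty":-0.96,"tz":1.1,"twist":0,"claw":1.5},{"tx":-6.1,"ty":-1.22,"tz":1.5,"twist":0,"claw":1.5},{"tx":-7.4,"ty":-1.48,"tz":1.9,"twist":0,"claw":1.5},{"tx":-8.8,"ty":-1.76,"tz":2.3,"twist":0,"claw":1.5},{"tx":-8.8,"ty":-1.76,"tz":2.3,"twist":0,"claw":1.5}]'
python3 - <<'E'
from rig import *
from h import *
s=observe();print(s['wrist_torque'])
a=read_camera('side')['color'][120:290,165:335]
b=read_camera('wrist')['color']
cv2.imwrite('pics/s6.png',cv2.cvtColor(np.hstack([cv2.resize(a,(384,384)),cv2.resize(b,(400,384))]),4))
E
```

```text
time_s: 8.75
ee_pos: [0.4577, 0.0686, 0.2594]
orientation: [0.0, 0.995, 0.099, 0.0]
wrist_force: [0.4, -0.7, -2.4]
finger_gap: 0.262
grasp_force: 59.0
[ 0.01014731  0.03323789 -0.02750411]
```

View pics/s6.png

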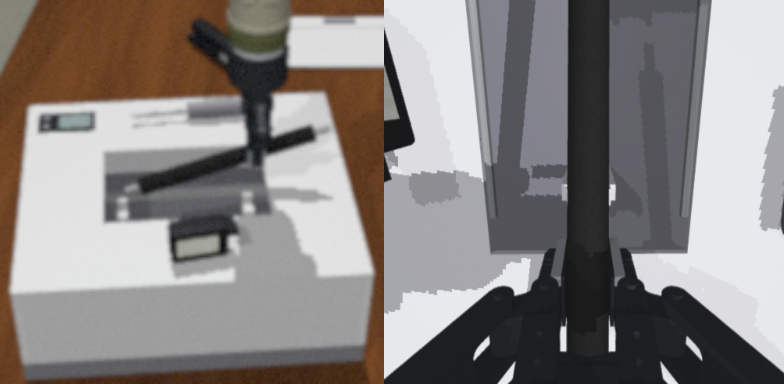

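```bash
python3 -m jog '[{"tx":0,"ty":0,"tz":1,"twist":0,"claw":1.5},{"tx":0,"ty":0,"tz":2.5,"twist":0,"claw":1.5},{"tx":0,"ty":0,"tz":4.5,"twist":0,"claw":1.5},{"tx":0,"ty":0,"tz":6.5,"twist":0,"claw":1.5},{"tx":0,"ty":0,"tz":8.5,"twist":0,"claw":1.5},{"tx":0,"ty":0,"tz":10.5,"twist":0,"claw":1.5},{"tx":0,"ty":0,"tz":12,"twist":0,"claw":1.5},{"tx":0,"ty":0,"tz":13,"twist":0,"claw":1.5}]'
python3 -m jog '[{"tx":1,"ty":0.2,"tz":0,"twist":0,"claw":1.5},{"tx":2.5,"ty":0.5,"tz":0,"twist":0,"claw":1.5},{"tx":4,"ty":0.8,"tz":0,"twist":0,"claw":1.5},{"tx":5,"ty":1,"tz":0,"twist":0,"claw":1.5},{"tx":5,"ty":1,"tz":0,"twist":0,"claw":1.5},{"tx":5,"ty":1,"tz":0,"twist":0,"claw":1.5},{"tx":5,"ty":1,"tz":0,"twist":0,"claw":1.5},{"tx":5,"ty":1,"tz":0,"twist":0,"claw":1.5}]'
python3 - <<'E'
from rig import *
from h import *
for n in('side','top'):
    c=read_camera(n);np.savez(f'pics/f{n}.npz',**c)
    o=load(n)
    d=cv2.absdiff(c['color'],o['color']).max(2)
    print(n)
s=observe();print(s['qvel'],s['wrist_torque'])
# far/near ends from the side view: dark pixels new vs. start, along the roller
c=load('fside');g=cv2.cvtColor(c['color'],7);m=((g<60)).astype(np.uint8);m[:,:150]=0
n,l,st,ce=cv2.connectedComponentsWithStats(m)
for k in range(1,n):
    if st[k][4]>60: print(st[k],ce[k].round())
E
```

```text
time_s: 9.85
ee_pos: [0.4589, 0.0687, 0.3902]
orientation: [0.0, 0.995, 0.099, 0.001]
wrist_force: [-0.4, -0.1, -2.0]
finger_gap: 0.259
grasp_force: 59.0
time_s: 10.85
ee_pos: [0.5082, 0.0787, 0.3892]
orientation: [0.0, 0.995, 0.099, 0.0]
wrist_force: [-0.1, -0.1, -3.2]
finger_gap: 0.262
grasp_force: 59.0
side
top
[ 6.14069595e-04  2.55675367e-03  1.73140687e-03  5.96183387e-05
  6.69159323e-04 -2.48229417e-04] [-0.03125141  0.07730788  0.03367966]
[ 285   10   79   69 4749] [322.  45.]
[497  37   7  52 162] [500.  65.]
[ 366   68   62   78 1965] [396. 118.]
[ 206   88   82   82 1608] [255. 134.]
[489 136   5  29  74] [491. 151.]
[485 172   6  35  83] [487. 187.]
[240 215  30  21 264] [255. 221.]
[  321   252   176   132 10815] [421. 340.]
[ 176  280  156  104 5232] [257. 308.]
[150 318  15  31 224] [156. 332.]
[504 351   8  33 148] [509. 371.]
[200 357  35  27 599] [217. 373.]
```

```bash
python3 - <<'E'
from h import *
c=load('fside');g=cv2.cvtColor(c['color'],7);m=(g<60).astype(np.uint8)
n,l,st,ce=cv2.connectedComponentsWithStats(m);k=[i for i in range(n) if st[i][0]==206][0]
a=np.radians(11.3);nn=np.array([-np.sin(a),np.cos(a),0]);p0=np.array([.508,.079,.335])
ys,xs=np.where(l==k)
for col in(207,215,225):
    r=ys[xs==col];
    for rr in(r.min(),r.max()):
        o,d=ray(c,(col,rr));X=o+d*(nn@(p0-o))/(nn@d);print(col,rr,X.round(3))
# things on printer moved?
for n in('side','top'):
    A,B=load(n)['color'],load('f'+n)['color'];
    for nm,roi in({'side':dict(ink=(236,212,275,238),mug=(190,310,240,370),stapler=(245,125,278,155),driver=(220,162,275,178)),'top':dict(ink=(172,188,198,220),mug=(92,182,130,216),stapler=(355,165,392,205),driver=(254,162,280,210))}[n]).items():
        x0,y0,x1,y1=roi;d=cv2.absdiff(A[y0:y1,x0:x1],B[y0:y1,x0:x1]).max(2);print(n,nm,(d>60).mean().round(3))
E
```

```text
207 163 [0.652 0.108 0.297]
207 169 [0.654 0.108 0.276]
215 161 [0.63  0.103 0.302]
215 167 [0.631 0.104 0.282]
225 157 [0.602 0.098 0.314]
225 164 [0.603 0.098 0.291]
side ink 0.135
side mug 0.0
side stapler 0.151
side driver 0.05
top ink 0.226
top mug 0.0
top stapler 0.0
top driver 0.0
```

```bash
python3 -c "
from rig import *
print(hand_in())"
```

```text
the job is handed in; nothing more can be done
None
```

The roller is out through the hatch and handed in at about 11 s: the gripper holds it still over the printer, its lowest measured point about 11 cm above the printer's top. Drawing it out took only about 5 N at the wrist. The mug, stapler and driver match the start images in at least one view. For the ink, pixels changed in both views, which I put down to the gripper's shadow and occlusion, since it looked in place in the last picture I viewed.

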